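# Hold open the gate of the drying crate

## Robot

A 7-joint arm with a two-finger parallel gripper is mounted at the origin on the work surface. World frame = base frame: x ahead of the robot, y to its left, z up, the work surface at z = 0. Lengths are in m, angles in rad, forces in N, time in s.
With the tool pointing down it reaches from about 0.425 to 0.875 m from the base axis. Payload 4.7 kg.
Tool frame: the origin (TCP) lies midway between the tips of the shut fingers; the grasp point (between the pads) lies 19 mm behind it (ctrl.grip_depth is the distance from the TCP to the grasp point, in m); z points along the fingers, y is the direction in which the jaws open and shut (so a half turn about z gives the same grasp; the last joint's range is limited). The gripper opens to 87 mm and grips with 3 to 60 N. Pads are 19 mm wide; open, the fingers measure 117 mm over their backs; the gripper's body (75 mm by 190 mm) begins 51 mm behind the grasp point.
Start: joints at [-1.12, 0.321, -0.07, 1.45, 0.023, 1.371, -0.057], TCP at [0.275, 0.589, 0.223] pointing down, gripper open.
Joint ranges: [-2.86, 2.86], [-0.3, 2.09], [-1.38, 1.24], [0.06, 2.45], [-1.56, 4.7], [0.09, 2.05], [-2.69, 2.69]. Speed limits (rad/s): [2.57, 2.57, 3.14, 3.14, 3.14, 3.14, 3.14].

## Interface

Orientations are given as a rotation vector (axis times angle).
In Python, from bench import ctrl gives the robot as it stands. The module is installed in compiled form; this text tells all that it offers.
- The arm moves only by the shell command python3 -m inch 'ROWS' [FORCE]. ROWS is JSON, a list of rows, each a list of 5 numbers: the opening, from -1 (shut) to 1 (fully open), so that 0 is half open, then the shift along the tool's x, y, z in mm, then the turn about the tool's z in rad. In form: [[fingers, tx, ty, tz, twist], ...]. A call has 1 to 5 rows; each row shifts and turns the pose as measured when the row begins, along the tool's axes as they then stand; what a row does not reach is not made up. A row lasts 1/8 s, in which the tool goes at most 62.5 mm and 10.7 degrees, less where a joint would pass 70% of its speed; a pose out of reach is approached as far as the arm can. A call is refused whole if a number of a shift passes 62.5 or a number of a turn 0.188, either way. A call with a gripper value outside its range is refused whole. The fingers move at their own pace and stop on an object; FORCE is the grip in N (left out, the last holds). Time passes only in rows, so rows that do not move let the fingers close. It gives the time, the measured TCP pose, the force and the opening at its end, in the units of the state.
- ctrl.get_state(): the state, without advancing time (a new reading comes with each control period).
- ctrl.get_image(name): name is "scene" or "top"; returns a dict with "color" (400x640x3 uint8, red, green, blue), "range_z" (400x640 float32, m along the optical axis (not along the pixel's ray), 0 where there is no reading), "K" (3x3 intrinsics, pixels), "R" (3x3) and "t" (3): a world point X has camera coordinates R X + t. Camera axes: x right, y down, z forward; pixel columns grow to the right and rows downward; lengths in m; the calibration is good to about 2 mm. A picture is of the moment at which its call begins.
- ctrl.close_job(): hands the job in, once; it reports no verdict.
The state is a dict: "time": time; "joint_positions": joint angles; "qd": joint speeds; "joint_torque": joint torques, N m; "position": TCP position; "tool_rot": TCP orientation; "ft_force": force on the tool from outside, world axes, zero at the start; "torque": the same for the moment, N m; "grip_width": opening from 0.0 (shut) to 1.0 (fully open).
Only numpy, scipy, OpenCV 4.12 (cv2) and the standard library are available. Lean on these libraries where they do the work, as an engineer would, in place of code of your own. Each camera call takes 0.05 s, during which the arm holds its last target. There are 200 camera calls.

## Task

Open the drying crate for the carver: squeeze the red catch fully in first, then the blue one, then take the gate by its upright black grip and swing it out past its spring-ball detent until it stands wide open, about square to the crate's front. Finish still holding the gate wide and still by that grip, because its spring would pull it back; leave the toys in the crate and the things on the bench where they are.

Things in the scene. Friction and masses are not known exactly. Their poses are not given: they have to be found in the camera images.
- crate: dark-stained open-topped wooden crate fixed on the bench, 350 mm wide: 18 mm base board reaching 110 mm out in front of the gate, walls to 118 mm, front beam (crate x +14 to +90 mm) with its top at 130 mm carrying the catches. Origin at bench level, middle of the gate line; x points into the crate, y along the gate line to the hinge, z up
- red_mid (a point): fixed point midway between the two upright red tabs of the red catch, 158 mm up (crate x +0.05, y +0.072 or -0.072: either side). Tabs: 26 mm along crate x, 8 mm along y, 140 to 176 mm up, over a plate with its top at 138; outer faces 58 mm apart along crate y when out, 32 when in. Prongs run forward from the tabs at 145 to 155 mm; their barbs hook the gate
- blue_mid (a point): fixed point midway between the two upright blue tabs of the blue catch, 158 mm up (crate x +0.05, y +0.072 or -0.072: either side). Tabs: 26 mm along crate x, 8 mm along y, 140 to 176 mm up, over a plate with its top at 138; outer faces 58 mm apart along crate y when out, 32 when in. Prongs run forward from the tabs at 145 to 155 mm; their barbs hook the gate
- red_catch (a joint): how far each red tab is pushed in towards the other, m: 0 = out (locked), 0.013 = fully in. The two tabs are geared together, need about 5 N, and stay where they are left, so a catch squeezed in stays unlocked; the barbs let go of the gate at about 0.008
- blue_catch (a joint): how far each blue tab is pushed in towards the other, m: 0 = out (locked), 0.013 = fully in. The two tabs are geared together, need about 5 N, and stay where they are left, so a catch squeezed in stays unlocked; the barbs let go of the gate at about 0.008
- gate_grip: upright round black post (a sleeve that turns freely) on the gate's top rail, 18 mm diameter, 127 to 217 mm above the bench; origin on its axis at 192 mm. 140 mm from the hinge axis; with the gate shut it is at crate x 0, y 0. Steel uprights on the gate, 38 mm or more to either side along it, reach 163 mm
- gate_hinge (a point): point on the gate's upright hinge axis, at crate x 0, y +0.14, 192 mm above the bench
- gate (a joint): gate angle, rad: 0 shut, 1.7 stop. From the shut place the grip swings out to crate -x, then +y (clockwise from above). Gate 260 mm wide, 127 high. A weak spring (1 to 2 N at the grip) pulls it shut; from about 0.65 to 0.95 the bottom rail rides over a brass spring ball on the apron (about 8 N at the grip); let go beyond, it falls back to about 0.9 against the ball
- giraffe: carved wooden giraffe, 40 x 90 x 160 mm, standing to dry inside the crate; origin under its middle
- birdhouse: small wooden birdhouse, 84 x 88 x 100 mm, standing inside the crate; origin under its middle
- paint_tin: steel paint tin, 90 mm across, 100 mm tall, on the bench left of the crate; origin under its middle
- varnish_jar: amber jar, 66 mm across, 90 mm tall, on the bench right of the crate; origin under its middle
- brush: paint brush, 200 mm long, lying on the bench to the right
- sanding_block: grey sanding block, 90 x 55 x 30 mm, on the bench to the right
- mallet: wooden mallet lying on the bench to the left, head 60 mm thick

How it is judged:
By the outcome, as a careful person would: the job done as asked, in the order asked, and still so for the second after the job is handed in, while the arm keeps its last pose, push and grip.
It also fails if it takes over 56 s, if anything falls off the work surface, if the arm or the gripper's body presses on something with over 40 N, if the wrist force passes 120 N, or if a joint passes its speed limit or range.

## Working session

There is one attempt and no reset: what is moved stays moved. The work goes in short steps, Python scripts to look and compute and a shell command to move; the robot and the scene stay as the last step left them, time stands still between calls to the robot, and variables do not carry over. Pictures are saved under pics/ and viewed, about 8 in all and at most 12, crops included, and the job is handed in when it is done.

```bash
mkdir -p pics; cat > h.py <<'E'
import numpy as np,cv2
from bench import ctrl
from scipy.spatial.transform import Rotation as Rn
def cloud(im):
    K,R,t=map(np.array,(im["K"],im["R"],im["t"])); z=im["range_z"]
    v,u=np.mgrid[:400,:640]
    P=np.stack([(u-K[0,2])/K[0,0]*z,(v-K[1,2])/K[1,1]*z,z],-1)
    return (P-t.ravel())@R   # R^T(P-t)
def save(im,n): cv2.imwrite("pics/"+n,im["color"][:,:,::-1])
E
python3 - <<'E'
from h import *
for n in("top","scene"):
    im=ctrl.get_image(n);save(im,n+"0.png");W=cloud(im)
    hsv=cv2.cvtColor(im["color"],cv2.COLOR_RGB2HSV);ok=im["range_z"]>0
    H,S,V=hsv[...,0],hsv[...,1],hsv[...,2]
    for nm,m in(("red",((H<8)|(H>172))&(S>150)&(V>60)),("blue",(H>100)&(H<130)&(S>130)&(V>60))):
        m=m&ok&(W[...,2]>.13)&(W[...,2]<.19)
        k,l,st,c=cv2.connectedComponentsWithStats(m.astype('uint8'))
        for i in range(1,k):
            if st[i,4]>15:print(n,nm,st[i],W[l==i].mean(0).round(3),W[l==i].min(0).round(3),W[l==i].max(0).round(3))
s=ctrl.get_state();print(s["position"],s["tool_rot"],s["time"],s["grip_width"],Rn.from_rotvec(s["tool_rot"]).as_matrix().round(3))
E
```

```text
top red [273 158   7  24  76] [0.658 0.169 0.156] [0.617 0.162 0.131] [0.697 0.18  0.185]
top red [288 159   5  24  66] [0.655 0.122 0.157] [0.614 0.114 0.131] [0.692 0.13  0.181]
top blue [135  96  37  22 223] [0.884 0.629 0.133] [0.843 0.562 0.13 ] [0.924 0.693 0.142]
top blue [146 118  32  18 122] [0.81  0.591 0.133] [0.777 0.537 0.13 ] [0.842 0.647 0.139]
top blue [316 162   4  12  27] [0.666 0.025 0.162] [0.648 0.019 0.134] [0.684 0.03  0.182]
top blue [329 163   5  13  30] [ 0.663 -0.023  0.162] [ 0.642 -0.031  0.134] [ 0.681 -0.017  0.183]
scene red [  63   14  131   91 1302] [-0.627  0.02   0.136] [-0.806 -0.397  0.13 ] [-0.538  0.276  0.189]
scene red [195  23  11   8  18] [-0.554  0.309  0.137] [-0.569  0.275  0.13 ] [-0.542  0.339  0.145]
scene red [  0  86  65  55 723] [-0.614 -0.536  0.136] [-0.808 -0.675  0.13 ] [-0.54  -0.402  0.147]
scene red [363 182  16  16  68] [0.67  0.164 0.157] [0.625 0.159 0.142] [0.701 0.176 0.179]
scene red [357 193  12  12  56] [0.676 0.117 0.158] [0.639 0.109 0.134] [0.695 0.144 0.182]
scene blue [493 145   8  10  22] [0.876 0.662 0.133] [0.857 0.639 0.131] [0.89  0.678 0.136]
[0.27479303 0.58850566 0.22156657] [-6.80559267e-01 -3.06664907e+00  2.69197158e-03] 0.1 0.9969400925997316 [[-0.906  0.423 -0.001]
 [ 0.423  0.906 -0.002]
 [-0.    -0.002 -1.   ]]
```

View pics/top0.png

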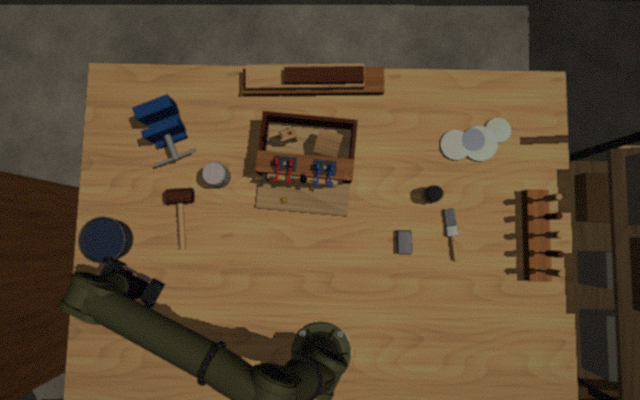

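View pics/scene0.png

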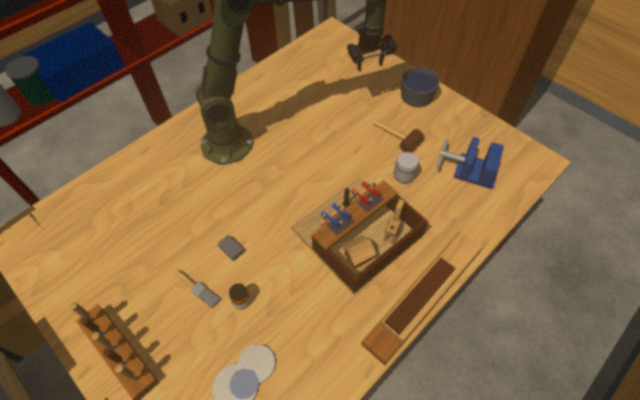

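```bash
python3 - <<'E'
from h import *
from scipy.optimize import least_squares
im=ctrl.get_image("top");W=cloud(im)
c=im["color"][130:230,240:370];cv2.imwrite("pics/crop1.png",cv2.resize(c,None,fx=6,fy=6,interpolation=cv2.INTER_CUBIC)[:,:,::-1])
hsv=cv2.cvtColor(im["color"],cv2.COLOR_RGB2HSV);H,S,V=[hsv[...,i] for i in range(3)]
ok=(W[...,2]>.165)&(W[...,2]<.19)&(W[...,0]>.5)&(W[...,0]<.8)&(abs(W[...,1]-.07)<.15)
for nm,m in(("red",((H<8)|(H>172))&(S>130)),("blue",(H>100)&(H<130)&(S>110))):
    for s in(0,1):
        w=W[m&ok]; mid=.145 if nm=="red" else 0; w=w[(w[:,1]>mid)==s]; print(nm,len(w),w.mean(0).round(4),w.min(0).round(3),w.max(0).round(3))
g=(W[...,2]>.2)&(W[...,2]<.23)&(W[...,0]>.5)&(W[...,0]<.72)&(abs(W[...,1]-.07)<.1)
print("grip",g.sum(),np.argwhere(g).mean(0),W[g].mean(0).round(4),W[g].min(0),W[g].max(0))
# beam top
b=(abs(W[...,2]-.13)<.005)&(W[...,0]>.55)&(W[...,0]<.8)&(abs(W[...,1]-.07)<.25)
print("beam",cv2.minAreaRect((W[b][:,:2]*1000).astype(np.float32)))
w=(abs(W[...,2]-.018)<.004)&(W[...,0]>.4)&(W[...,0]<.62)&(abs(W[...,1]-.07)<.25)
print("apron",cv2.minAreaRect((W[w][:,:2]*1000).astype(np.float32)))
E
```

```text
red 21 [0.6785 0.1154 0.1755] [0.624 0.067 0.167] [0.692 0.121 0.183]
red 17 [0.6854 0.1669 0.1758] [0.672 0.162 0.167] [0.695 0.17  0.184]
blue 18 [ 0.6699 -0.0254  0.1771] [ 0.657 -0.029  0.171] [ 0.681 -0.022  0.184]
blue 16 [0.6743 0.0242 0.1765] [0.662 0.02  0.173] [0.687 0.027 0.181]
grip 24 [176.         302.29166667] [0.6277 0.0752 0.2163] [0.62053316 0.06619522 0.20917622] [0.63520348 0.08312502 0.22222908]
beam ((699.5059814453125, 65.24443054199219), (181.69021606445312, 362.5505065917969), 2.1995456218719482)
apron ((563.8184204101562, 79.6170654296875), (354.3643493652344, 111.96236419677734), 89.98515319824219)
```

View pics/crop1.png

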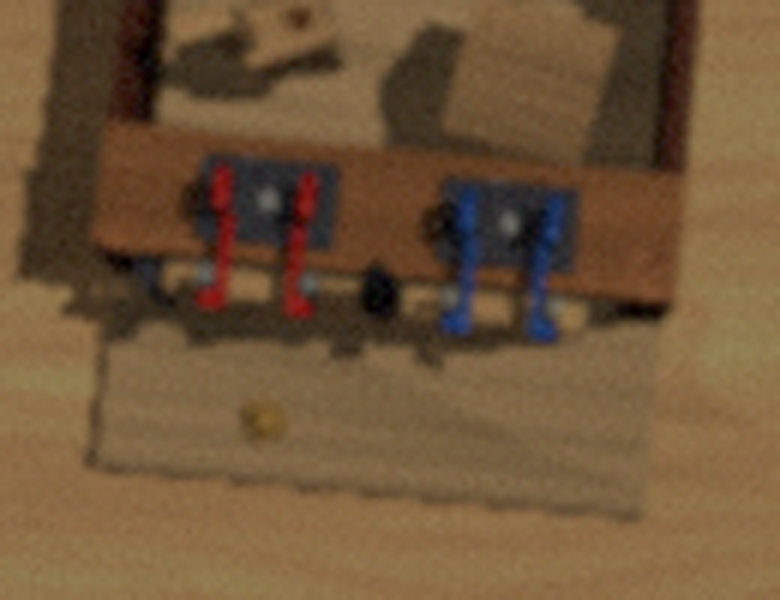

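```bash
python3 -m inch '[[1,0,0,-20,-0.175],[1,0,0,-10,-0.175],[1,-40,-37,0,0],[1,-40,-37,0,0],[1,-40,-37,0,0]]' 20; python3 -m inch '[[1,-40,-37,0,0],[1,-40,-37,0,0],[1,-40,-37,0,0],[1,-40,-37,0,0],[1,0,0,0,0]]'
cat >> h.py <<'E'
O=np.array([.6272,.0745]);a=.09
xc=np.array([np.cos(a),-np.sin(a)]);yc=np.array([np.sin(a),np.cos(a)])
def st(tx=None,ty=None):
    s=ctrl.get_state();p=np.array(s["position"]);R=Rn.from_rotvec(s["tool_rot"]).as_matrix();d=p[:2]-O
    print("t",round(s["time"],2),"p",p.round(4),"crate",(d@xc).round(4),(d@yc).round(4),"yaw",round(np.arctan2(R[0,1],R[1,1]),3),"tilt",R[:2,2].round(3),"F",np.round(s["ft_force"],1),"g",round(s["grip_width"],3))
    if tx is not None:
        w=O+tx*xc+ty*yc-p[:2]; print("to go tool mm",(R.T@np.array([*w,0])*1000).round(1))
E
python3 -c "from h import *;st(.05,.072)"
```

```text
time: 0.78
position: [0.383, 0.47, 0.2496]
tool_rot: [-0.098, -3.135, 0.006]
ft_force: [0.8, 0.2, 0.1]
grip_width: 0.999
time: 1.4
position: [0.541, 0.3001, 0.248]
tool_rot: [-0.112, -3.135, 0.011]
ft_force: [-0.0, -0.1, 0.3]
grip_width: 0.997
t 1.4 p [0.541  0.3001 0.248 ] crate -0.1062 0.2169 yaw 0.072 tilt [-0.004 -0.007] F [-0.  -0.1  0.3] g 0.997
to go tool mm [-153.5 -147.7    0.5]
```

```bash
python3 -m inch '[[1,-40,-38,0,0.02],[1,-40,-38,0,0],[1,-40,-38,0,0],[1,-25,-25,0,0],[1,0,0,0,0]]';python3 - <<'E'
from h import *
st(.05,.072)
im=ctrl.get_image("scene");c=im["color"][150:260,300:430];cv2.imwrite("pics/c2.png",cv2.resize(c,None,fx=5,fy=5,interpolation=cv2.INTER_CUBIC)[:,:,::-1])
E
```

```text
time: 2.02
position: [0.6742, 0.1516, 0.2453]
tool_rot: [-0.132, -3.13, 0.007]
ft_force: [-0.9, 0.0, 1.0]
grip_width: 0.997
t 2.02 p [0.6742 0.1516 0.2453] crate 0.0399 0.081 yaw 0.084 tilt [-0.009 -0.004] F [-0.9  0.   1. ] g 0.997
to go tool mm [-10.   -9.1  -0. ]
```

View pics/c2.png

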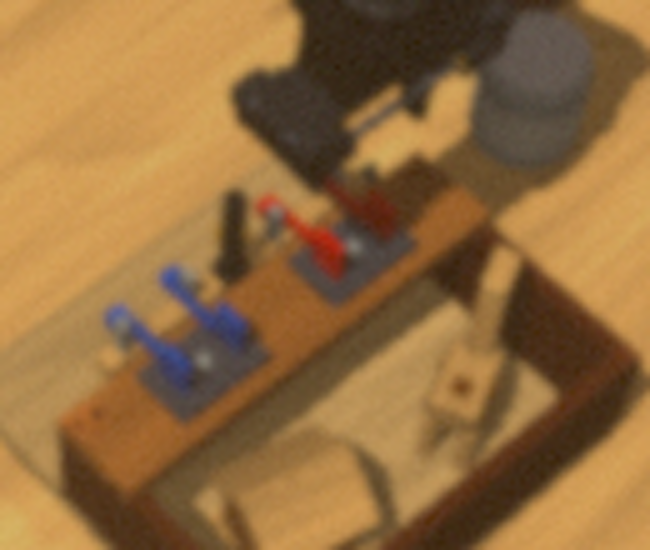

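The picture shows the gripper just above the red catch, with the red tabs near crop pixel (350,240). The grip post is at (235,235) and the blue catch at (205,350). This agrees with the computed offset of about 10 mm.

```bash
python3 -m inch '[[1,-10,-9,0,0],[1,-2,-2,30,0],[1,0,0,20,0],[1,0,0,0,0]]';python3 -c "from h import *;st(.05,.072)"
```

```text
time: 2.58
position: [0.6825, 0.1489, 0.1948]
tool_rot: [-0.111, -3.13, -0.001]
ft_force: [-0.4, -0.2, -1.0]
grip_width: 0.999
t 2.58 p [0.6825 0.1489 0.1948] crate 0.0484 0.079 yaw 0.071 tilt [-0.01   0.001] F [-0.4 -0.2 -1. ] g 0.999
to go tool mm [-1.5 -7.  -0. ]
```

```bash
python3 -m inch '[[1,-1,-8,0,0.02],[1,0,0,0,0]]';python3 -c "from h import *;st(.05,.072)"
```

```text
time: 2.82
position: [0.6835, 0.1414, 0.1969]
tool_rot: [-0.142, -3.131, -0.003]
ft_force: [-0.2, -0.4, -0.1]
grip_width: 0.997
t 2.83 p [0.6835 0.1414 0.1969] crate 0.05 0.0717 yaw 0.091 tilt [-0.008  0.002] F [-0.2 -0.4 -0.1] g 0.997
to go tool mm [0.  0.3 0. ]
```

Aligned; descend to z≈0.153.

```bash
python3 -m inch '[[1,0,0,25,0],[1,0,0,18,0],[1,0,0,0,0]]';python3 -c "from h import *;st(.05,.072)"
```

```text
time: 3.2
position: [0.6848, 0.142, 0.156]
tool_rot: [-0.143, -3.136, -0.006]
ft_force: [-0.4, -0.1, 0.1]
grip_width: 0.997
t 3.2 p [0.6848 0.142  0.156 ] crate 0.0513 0.0724 yaw 0.091 tilt [-0.003  0.004] F [-0.4 -0.1  0.1] g 0.997
to go tool mm [ 1.3 -0.4  0. ]
```

```bash
python3 -m inch '[[-1,0,0,2,0],[-1,0,0,0,0],[-1,0,0,0,0],[-1,0,0,0,0],[-1,0,0,0,0]]' 25;python3 -m inch '[[-1,0,0,0,0],[-1,0,0,0,0],[-1,0,0,0,0]]';python3 -c "from h import *;st(.05,.072)"
```

```text
time: 3.82
position: [0.6861, 0.1435, 0.1566]
tool_rot: [0.141, 3.137, 0.01]
ft_force: [-0.2, 0.0, -0.2]
grip_width: 0.518
time: 4.2
position: [0.6862, 0.1435, 0.157]
tool_rot: [0.141, 3.137, 0.01]
ft_force: [0.0, 0.2, -0.6]
grip_width: 0.35
t 4.2 p [0.6862 0.1435 0.157 ] crate 0.0526 0.074 yaw 0.09 tilt [0.002 0.006] F [ 0.   0.2 -0.6] g 0.35
to go tool mm [ 2.6 -2.  -0. ]
```

```bash
python3 -m inch '[[-1,0,0,0,0],[-1,0,0,0,0],[-1,0,0,0,0],[-1,0,0,0,0]]' 35;python3 -c "from h import *;st(.05,.072)
im=ctrl.get_image('top');c=im['color'][130:230,240:370];cv2.imwrite('pics/c3.png',cv2.resize(c,None,fx=6,fy=6,interpolation=cv2.INTER_CUBIC)[:,:,::-1])"
```

```text
time: 4.7
position: [0.6862, 0.1435, 0.1571]
tool_rot: [0.14, 3.137, 0.01]
ft_force: [-0.5, 1.0, 0.8]
grip_width: 0.343
t 4.7 p [0.6862 0.1435 0.1571] crate 0.0526 0.074 yaw 0.089 tilt [0.002 0.006] F [-0.5  1.   0.8] g 0.343
to go tool mm [ 2.6 -2.  -0. ]
```

```bash
python3 -m inch '[[1,0,0,0,0],[1,0,0,0,0],[1,0,0,0,0],[1,0,0,0,0],[1,0,0,-25,0]]' 25;python3 -m inch '[[1,0,0,-25,0],[1,0,0,-25,0],[1,0,-50,0,0],[1,0,-50,0,0],[1,0,-45,0,0]]';python3 -m inch '[[1,0,0,0,0]]';python3 - <<'E'
from h import *
st(.05,-.072)
im=ctrl.get_image("top");W=cloud(im)
hsv=cv2.cvtColor(im["color"],cv2.COLOR_RGB2HSV);H,S=hsv[...,0],hsv[...,1]
im=ctrl.get_image("scene")
c=im["color"][150:260,300:430];cv2.imwrite("pics/c4.png",cv2.resize(c,None,fx=5,fy=5,interpolation=cv2.INTER_CUBIC)[:,:,::-1])
E
```

```text
time: 5.38
position: [0.6846, 0.1422, 0.1795]
tool_rot: [-0.142, -3.135, -0.006]
ft_force: [0.3, 0.0, 0.4]
grip_width: 0.831
time: 6.0
position: [0.6733, 0.0009, 0.2331]
tool_rot: [0.126, 3.138, 0.012]
ft_force: [0.1, -0.5, -0.0]
grip_width: 0.998
time: 6.12
position: [0.6729, -0.0059, 0.2337]
tool_rot: [0.139, 3.136, 0.007]
ft_force: [-0.7, 0.6, 0.2]
grip_width: 1.001
t 6.12 p [ 0.6729 -0.0059  0.2337] crate 0.0528 -0.076 yaw 0.089 tilt [0.002 0.004] F [-0.7  0.6  0.2] g 1.001
to go tool mm [2.8 4.  0. ]
```

View pics/c4.png

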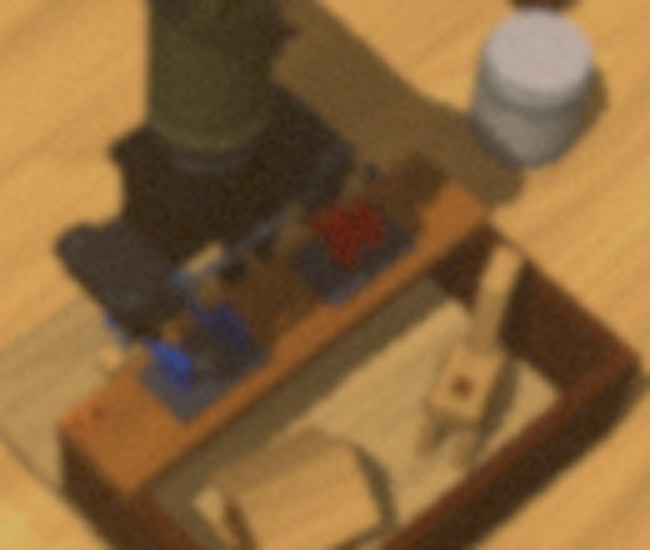

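The red tabs are now close together at crop (350,235), so the red catch is squeezed in. The fingers hang over the blue catch at (205,340). Next I align on the blue catch and descend.

```bash
python3 -m inch '[[1,3,5,0,0],[1,0,0,20,0],[1,0,0,10,0],[1,0,0,0,0]]';python3 -c "from h import *;st(.05,-.072)"
```

```text
time: 6.72
position: [0.6701, 0.0123, 0.1997]
tool_rot: [-0.116, -3.139, -0.016]
ft_force: [-0.6, -0.1, 0.1]
grip_width: 0.998
t 6.72 p [0.6701 0.0123 0.1997] crate 0.0483 -0.0581 yaw 0.074 tilt [-0.    0.01] F [-0.6 -0.1  0.1] g 0.998
to go tool mm [ -1.5 -13.9  -0.1]
```

```bash
python3 -m inch '[[1,-1,-13,0,0.015],[1,0,0,0,0],[1,0,0,0,0]]';python3 -c "from h import *;st(.05,-.072)"
```

```text
time: 7.1
position: [0.6704, -0.0024, 0.1999]
tool_rot: [-0.143, -3.138, -0.015]
ft_force: [-0.9, 0.3, -0.1]
grip_width: 1.002
t 7.1 p [ 0.6704 -0.0024  0.1999] crate 0.05 -0.0727 yaw 0.091 tilt [0.    0.009] F [-0.9  0.3 -0.1] g 1.002
to go tool mm [-0.   0.7  0. ]
```

```bash
python3 -m inch '[[1,0,0,25,0],[1,0,0,19,0],[1,0,0,0,0]]';python3 -c "from h import *;st(.05,-.072)"
```

```text
time: 7.48
position: [0.6714, -0.0023, 0.1561]
tool_rot: [0.144, 3.136, 0.015]
ft_force: [-0.6, -0.5, 0.4]
grip_width: 1.002
t 7.47 p [ 0.6714 -0.0023  0.1561] crate 0.051 -0.0725 yaw 0.092 tilt [0.003 0.01 ] F [-0.6 -0.5  0.4] g 1.002
to go tool mm [1.  0.5 0. ]
```

```bash
python3 -m inch '[[-1,0,0,0,0],[-1,0,0,0,0],[-1,0,0,0,0],[-1,0,0,0,0],[-1,0,0,0,0]]' 30;python3 -m inch '[[-1,0,0,0,0],[-1,0,0,0,0],[-1,0,0,0,0],[-1,0,0,0,0],[-1,0,0,0,0]]';python3 -m inch '[[-1,0,0,0,0],[-1,0,0,0,0]]';python3 -c "from h import *;st(.05,-.072)"
```

```text
time: 8.1
position: [0.673, 0.0001, 0.1586]
tool_rot: [0.14, 3.132, 0.02]
ft_force: [-0.3, -0.3, -1.3]
grip_width: 0.519
time: 8.72
position: [0.673, 0.0001, 0.1591]
tool_rot: [0.139, 3.132, 0.02]
ft_force: [-0.2, 1.6, -0.4]
grip_width: 0.349
time: 8.98
position: [0.673, 0.0001, 0.1591]
tool_rot: [0.139, 3.132, 0.02]
ft_force: [-0.2, 1.2, -0.3]
grip_width: 0.346
t 8.97 p [6.730e-01 1.000e-04 1.591e-01] crate 0.0524 -0.07 yaw 0.089 tilt [0.007 0.012] F [-0.2  1.2 -0.3] g 0.346
to go tool mm [ 2.4 -2.  -0. ]
```

```bash
python3 -m inch '[[1,0,0,0,0],[1,0,0,0,0],[1,0,0,0,0],[1,0,0,0,0],[1,0,0,-25,0]]';python3 -m inch '[[1,0,0,-35,0],[1,0,0,-35,0],[1,0,0,0,0],[1,25,30,0,0],[1,25,30,0,0]]';python3 -m inch '[[1,0,0,0,0]]';python3 - <<'E'
from h import *
st(0,.001)
E
```

```text
time: 9.6
position: [0.6712, -0.0022, 0.1818]
tool_rot: [0.143, 3.136, 0.016]
ft_force: [-0.2, -0.1, 0.3]
grip_width: 0.827
time: 10.22
position: [0.6273, 0.0577, 0.2543]
tool_rot: [0.155, 3.133, 0.011]
ft_force: [0.5, 0.3, -0.2]
grip_width: 1.001
time: 10.35
position: [0.6257, 0.0615, 0.2534]
tool_rot: [0.147, 3.136, 0.014]
ft_force: [0.9, -0.0, -0.4]
grip_width: 0.999
t 10.35 p [0.6257 0.0615 0.2534] crate -0.0003 -0.0131 yaw 0.094 tilt [0.003 0.009] F [ 0.9 -0.  -0.4] g 0.999
to go tool mm [-0.3 14.1  0.1]
```

```bash
python3 -m inch '[[1,0,14,0,0],[1,0,0,0,0],[1,0,0,0,0]]';python3 - <<'E'
from h import *
st(0,.001)
im=ctrl.get_image("scene")
c=im["color"][150:260,300:430];cv2.imwrite("pics/c5.png",cv2.resize(c,None,fx=5,fy=5,interpolation=cv2.INTER_CUBIC)[:,:,::-1])
E
```

```text
time: 10.72
position: [0.6276, 0.0739, 0.2518]
tool_rot: [0.151, 3.137, 0.01]
ft_force: [0.4, -0.1, -0.2]
grip_width: 0.997
t 10.72 p [0.6276 0.0739 0.2518] crate 0.0005 -0.0006 yaw 0.096 tilt [0.001 0.007] F [ 0.4 -0.1 -0.2] g 0.997
to go tool mm [0.5 1.6 0. ]
```

View pics/c5.png

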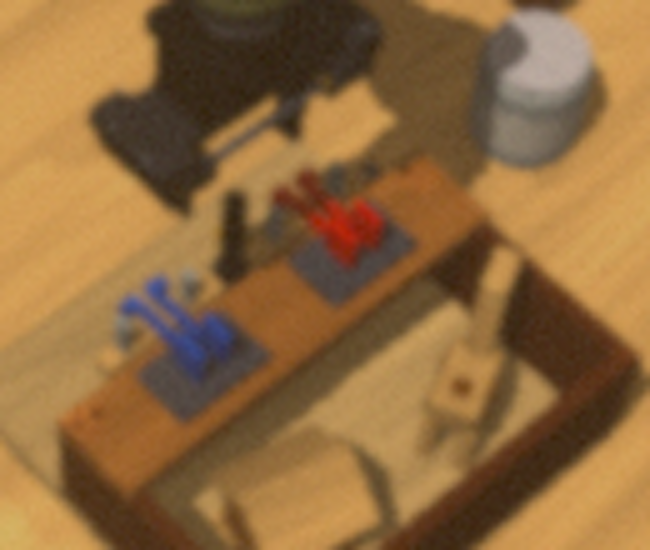

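Both catches are squeezed in: the tabs are paired at (195,340) blue and (345,225) red, and the grip stands at (235,235). Next I descend on the grip.

```bash
python3 -m inch '[[1,0,1,30,0],[1,0,0,30,0],[1,0,0,17,0],[1,0,0,0,0]]';python3 -c "from h import *;st(0,.001)"
```

```text
time: 11.28
position: [0.6294, 0.0729, 0.1734]
tool_rot: [0.157, 3.134, 0.01]
ft_force: [-0.5, -0.0, -0.1]
grip_width: 1.001
t 11.28 p [0.6294 0.0729 0.1734] crate 0.0024 -0.0014 yaw 0.1 tilt [0.004 0.006] F [-0.5 -0.  -0.1] g 1.001
to go tool mm [2.4 2.4 0. ]
```

```bash
python3 -m inch '[[-1,2,2,0,0],[-1,0,0,0,0],[-1,0,0,0,0],[-1,0,0,0,0],[-1,0,0,0,0]]' 40;python3 -m inch '[[-1,0,0,0,0],[-1,0,0,0,0],[-1,0,0,0,0],[-1,0,0,0,0],[-1,0,0,0,0]]';python3 -m inch '[[-1,0,0,0,0],[-1,0,0,0,0]]';python3 -c "from h import *;st(0,.001)"
```

```text
time: 11.9
position: [0.6298, 0.0753, 0.1775]
tool_rot: [0.157, 3.128, 0.012]
ft_force: [-0.3, 0.5, 0.8]
grip_width: 0.517
time: 12.52
position: [0.6298, 0.0757, 0.1775]
tool_rot: [0.156, 3.128, 0.012]
ft_force: [-0.0, -0.7, 0.2]
grip_width: 0.194
time: 12.78
position: [0.6298, 0.0757, 0.1775]
tool_rot: [0.156, 3.128, 0.012]
ft_force: [-0.9, -0.5, 1.1]
grip_width: 0.199
t 12.78 p [0.6298 0.0757 0.1775] crate 0.0025 0.0014 yaw 0.1 tilt [0.01  0.007] F [-0.9 -0.5  1.1] g 0.199
to go tool mm [ 2.5 -0.4 -0. ]
```

```bash
cat >> h.py <<'E'
def gate(ox=.001,oy=.0015):
    s=ctrl.get_state();p=np.array(s["position"]);d=p[:2]-O;x=d@xc-ox;y=d@yc-oy-.14
    th=np.arctan2(-x,-y);print("theta",th.round(3),"r",np.hypot(x,y).round(4));st()
    yaw=Rn.from_rotvec(s["tool_rot"]).as_matrix()
    for k in(.1,.2,.3,.4,.5,.6):
        T=th+k;w=O+xc*(ox-.14*np.sin(T))+yc*(oy+.14-.14*np.cos(T))-p[:2];print(round(T,2),(yaw.T@np.array([*w,0])*1000).round(1)[:2],end="; ")
    print()
E
python3 -m inch '[[-1,14,1,0,0],[-1,14,2,0,0],[-1,14,3,0,0],[-1,13,5,0,0],[-1,13,6,0,0]]';python3 -c "from h import *;gate()"
```

```text
time: 13.4
position: [0.5608, 0.1002, 0.1775]
tool_rot: [0.158, 3.125, 0.013]
ft_force: [3.8, 1.7, -1.5]
grip_width: 0.193
theta 0.518 r 0.1403
t 13.4 p [0.5608 0.1002 0.1775] crate -0.0685 0.0196 yaw 0.101 tilt [0.013 0.007] F [ 3.8  1.7 -1.5] g 0.193
0.62 [11.7  7.7]; 0.72 [22.8 16.2]; 0.82 [33.  25.8]; 0.92 [42.1 36.4]; 1.02 [50.2 47.8]; 1.12 [57.1 60. ];
```

Opening nicely; now over the ball.

```bash
python3 -m inch '[[-1,12,8,0,0],[-1,11,9,0,0],[-1,10,10,0,0],[-1,9,11,0,0],[-1,8,12,0,0]]';python3 -c "from h import *;gate()"
```

```text
time: 14.02
position: [0.5202, 0.1439, 0.1774]
tool_rot: [0.175, 3.109, -0.012]
ft_force: [-1.7, -4.4, 4.4]
grip_width: 0.194
theta 0.947 r 0.1402
t 14.03 p [0.5202 0.1439 0.1774] crate -0.1128 0.0595 yaw 0.112 tilt [ 0.027 -0.009] F [-1.7 -4.4  4.4] g 0.194
1.05 [ 7.7 11.7]; 1.15 [14.3 24. ]; 1.25 [19.7 36.9]; 1.35 [23.8 50.3]; 1.45 [26.5 64. ]; 1.55 [27.9 78. ];
```

```bash
python3 -m inch '[[-1,8,12,0,0],[-1,7,12,0,0],[-1,5,13,0,0],[-1,4,13,0,0],[-1,3,14,0,0]]';python3 -c "from h import *;gate()"
```

```text
time: 14.65
position: [0.5007, 0.2158, 0.1774]
tool_rot: [0.173, 3.104, -0.009]
ft_force: [6.9, -3.5, 0.9]
grip_width: 0.195
theta 1.484 r 0.1402
t 14.65 p [0.5007 0.2158 0.1774] crate -0.1387 0.1294 yaw 0.112 tilt [ 0.032 -0.008] F [ 6.9 -3.5  0.9] g 0.195
1.58 [ 0.6 14. ]; 1.68 [-0. 28.]; 1.78 [-2.  41.8]; 1.88 [-5.4 55.4]; 1.98 [-10.   68.6]; 2.08 [-16.   81.3];
```

```bash
python3 -m inch '[[-1,1,11,0,0],[-1,0,0,0,0],[-1,0,0,0,0],[-1,0,0,0,0],[-1,0,0,0,0]]';python3 - <<'E'
from h import *
gate()
im=ctrl.get_image("scene")
c=im["color"][110:270,270:460];cv2.imwrite("pics/c6.png",cv2.resize(c,None,fx=4,fy=3.7,interpolation=cv2.INTER_CUBIC)[:,:,::-1])
print(np.abs(ctrl.get_state()["qd"]).max())
E
```

```text
time: 15.28
position: [0.5013, 0.228, 0.1774]
tool_rot: [0.173, 3.104, -0.01]
ft_force: [2.5, -2.8, 2.6]
grip_width: 0.198
theta 1.571 r 0.1402
t 15.28 p [0.5013 0.228  0.1774] crate -0.1392 0.1416 yaw 0.112 tilt [ 0.032 -0.008] F [ 2.5 -2.8  2.6] g 0.198
1.67 [-0.6 14. ]; 1.77 [-2.4 27.9]; 1.87 [-5.6 41.5]; 1.97 [-10.1  54.7]; 2.07 [-15.9  67.5]; 2.17 [-23.   79.6]; 
0.001644106123191338
```

View pics/c6.png

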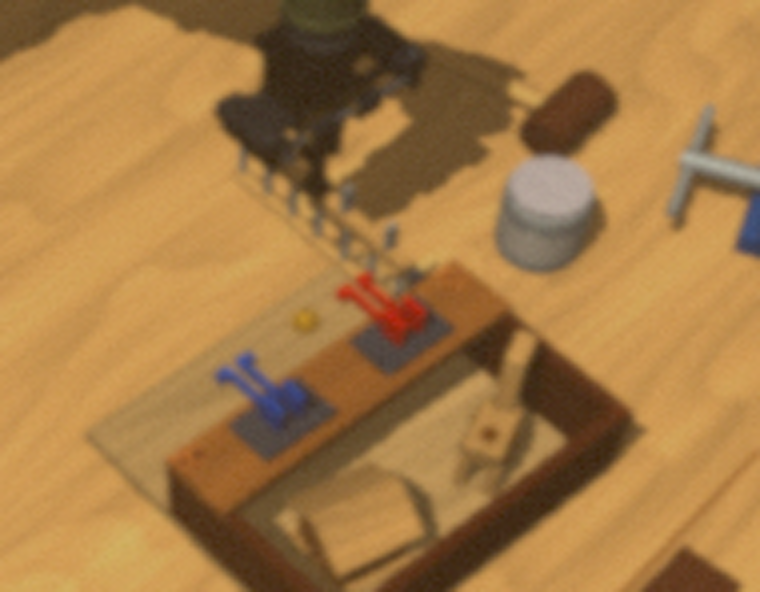

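The gate stands square to the crate front, running from the hinge near (400,270) out to (240,170). The gripper holds its grip at (320,170), both catches are in, and the toys, tin and mallet are where they were. The arm is still and the forces are small, so I hand in.

```bash
python3 -m inch '[[-1,0,0,0,0],[-1,0,0,0,0]]'; python3 -c "from h import *;gate();print(ctrl.close_job())"
```

```text
time: 15.58
position: [0.5013, 0.2277, 0.1774]
tool_rot: [0.174, 3.104, -0.01]
ft_force: [3.2, -2.4, 1.9]
grip_width: 0.196
theta 1.569 r 0.1402
t 15.57 p [0.5013 0.2277 0.1774] crate -0.1392 0.1413 yaw 0.112 tilt [ 0.032 -0.008] F [ 3.2 -2.4  1.9] g 0.196
1.67 [-0.6 14. ]; 1.77 [-2.3 27.9]; 1.87 [-5.5 41.5]; 1.97 [-9.9 54.8]; 2.07 [-15.7  67.5]; 2.17 [-22.8  79.6]; 
the job is handed in; nothing more can be done
None
```

The gate is open and held: I squeezed the red catch in, then the blue, then took the black grip and swung the gate past its detent. I handed the job in at about 15.6 s with the gripper still holding it.

**Gate:** worked out from the TCP position, the gate angle is 1.57 rad, square to the crate's front. The arm was still, and the wrist readings were under about 9 N each time I checked.

**Catches:** both stopped firmly with the jaws about 30 mm apart, where 32 mm was expected. I took that as fully in, and the last picture shows both pairs of tabs together. I could not read the catch joints directly.

**Other objects:** in the last picture the giraffe, birdhouse, tin and mallet look undisturbed. The brush, jar and sanding block were outside that crop, but the arm never went near them.

**Disagreements:** one small sideways correction above the blue catch overshot by about 14 mm; I corrected it before descending. The tool finished tilted by about 0.03 rad, and the grip held.

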